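# Take the rubber roller out of the coating stand

## Task

The rubber roller of the small coating stand has to come out for cleaning: flip the red cam lever over to the back, right to its stop, while the roller stays in its seat. Then draw the roller forward along its slots until you feel the front stops, lower it out through the open ends of the slots without forcing it against the stand, and lay it down (do not drop it) along the blue cradle, resting on both saddles. Leave the lever open and the other things on the table where they are.

Things in the scene. Friction and masses are not known exactly. Their poses are not given: they have to be found in the camera images.
- stand: Coating stand: white frame on a grey base plate, 193 x 176 mm, 14 mm thick, fixed to the table. Origin on the table under the seated axle; x points to the BACK of the stand (its front is -x), y to its left, z up. Two upright cheeks 10 mm thick, 140 mm clear between them, 163 mm high with their clamp knobs; roller between them. Open above; behind, a thin tie rod joins the cheeks 54 to 90 mm behind the seat, 50 mm up.
- axle_seat (a point): Centre of the seated axle, midway between the cheeks, 120 mm up; axes as stand. Each cheek has an L-shaped slot: from the seat its floor runs forward, rising 2.6 mm in the first 13 mm, 3 mm lower again from 22 mm on, to the mouth, a vertical channel 16 mm wide, open at the bottom. Lift in the slot at most 10 mm. Floor and front wall of the mouth end 16 mm below this point: the axle is out at 23 mm below.
- mouth_middle (a point): Point on the stand 44 mm in front of axle_seat. The mouths sit in a clamped bare-steel yoke that is set differently each time, alike on both cheeks: the axle is centred in them 14 mm behind to 14 mm in front of this point. Not reported: feel for it. The front wall (stop) halts the axle 2 mm past centred. Once out below, the axle can go forward under the stops; clear 90 mm in front of its seat.
- roller_center (a point): Centre of the roller: black rubber cylinder, 50 mm diameter, 130 mm long, about 0.4 kg (0.28 to 0.56 kg), with a steel axle 12 mm thick and 184 mm long in all, fixed to it. The axle is the y axis of this point. The roller lies in the stand's seat at the start and stays there by itself when the lever is open. It can be gripped across its diameter from above, between the cheeks.
- cam_lever (a joint): Cam lever on the outside of the stand's left (+y) cheek; 0 = closed (the steel cam stands in front of the axle end and blocks it; the lever leans 35 degrees forward of upright), 1.92 rad = fully open (the lever lies 75 degrees back from upright), where it stops. It turns about the y axis of axle_seat, top going to the back. Stiff: about 3 N at its end; stays where it is left. Starts at 0 to 0.12.
- lever_pivot (a point): Point on the lever's turning axis (fixed to the stand), 16 mm in front of, 96 mm to the left of and 26 mm above axle_seat, in the lever's mid plane; axes as axle_seat.
- lever_grip (a point): Centre of the red end of the lever, 69 mm from the pivot: 36 mm long along the lever, 12 mm thick, 22 mm wide along y.
- cradle_seat (a point): Point fixed to the blue cradle (base 110 x 140 x 12 mm, fixed to the table, with two pairs of grey sloped V saddles 100 mm apart): where the centre of the roller lies when it rests in the cradle, 47 mm above the table. y runs along the lying roller (either way round will do), z up. Between the saddles 84 mm are free for fingers, down to the base 35 mm below this point.
- bottle_100: Small clear lab bottle with blue cap, 56 mm diameter, 99 mm high, loose bystander; origin under its foot.
- brown_jar: Small brown jar, 55 mm diameter, 74 mm high, loose bystander; origin under its foot.
- tall_vial: Tall vial with white cap, 28 mm diameter, 113 mm high, loose bystander; origin under its foot.
- tape_blue: Blue tape roll, 62 mm diameter, 25 mm high, loose bystander; origin under its foot.
- blue_slide_box: Flat blue box, 62 x 86 x 24 mm, loose bystander; origin under its foot.
- green_lid: Green screw lid, 56 mm diameter, 20 mm high, loose bystander; origin under its foot.
Not all that is in view belongs to the job. Leave any pink look-alike of the part that bears roller_center alone.

How it is judged (in metres and radians):
On the way, in this order (a step that is already met when the one before it is completed fails the run):
1. The lever is open (beyond 1.65 rad) with the roller still in its seat (within 14 mm) (value of joint cam_lever above 1.65 rad and distance between roller_center and axle_seat below 0.014 m), for 0.2 s.
2. The roller, held by the fingers, has been lowered out through the mouths of the slots (axle more than 22 mm below its seat, 20 to 75 mm in front of it) (z of roller_center in the frame of axle_seat below -0.022 m and x of roller_center in the frame of axle_seat between -0.075 and -0.02 m and contact force between the fingers and roller above 1 N), for 0.05 s.
At the end, for the whole second after the job is handed in: The cam lever is open (beyond 1.65 of 1.92 rad) and the roller rests in the cradle: its centre within 20 mm of the cradle's centre, within 8 mm across and 8 mm in height, its axle along the cradle within 0.1 rad, at rest and released (value of joint cam_lever above 1.65 rad and horizontal distance between roller_center and cradle_seat below 0.02 m and x of roller_center in the frame of cradle_seat between -0.008 and 0.008 m and z of roller_center in the frame of cradle_seat between -0.008 and 0.008 m and angle between the y axis of roller_center and the y axis of cradle_seat, either way round below 0.1 rad and linear speed of roller below 0.02 m/s); the robot touches nothing.
It fails at once if The axle is forced against the stand (roller and stand press on each other with over 40 N) (contact force between roller and stand above 40 N).
It fails at once if The roller is dropped (moves faster than 0.6 m/s while no finger holds it) (linear speed of roller above 0.6 m/s and contact force between the fingers and roller below 0.1 N).
It fails at once if One of the loose bystanders is knocked away (moved more than 30 mm) (distance of any of bottle_100, brown_jar, tall_vial, tape_blue, blue_slide_box, green_lid from where it was at the start of the episode above 0.03 m).
It also fails if it takes over 64 s, if anything falls off the work surface, if the arm or the gripper's body presses on something with over 40 N, if the wrist force passes 120 N, or if a joint passes its speed limit or range.

## Robot

A 7-joint arm with a two-finger parallel gripper is mounted at the origin on a cart in front of the work surface, level with it; the furniture and walls round the work are solid. World frame = base frame: x ahead of the robot, y to its left, z up, the work surface at z = 0. Lengths are in mm, angles in rad, forces in N, time in s.
With the tool pointing down it reaches from about 400 to 875 mm from the base axis. Payload 4.4 kg.
Tool frame: the origin (TCP) lies on the centre line of the jaws, within the pads' length; the fingertips stand 8 mm ahead of it and the grasp point (between the pads) lies 11 mm behind it; x points along the fingers, z is the direction in which the jaws open and shut, and the axes are right-handed (so a half turn about x gives the same grasp; the last joint's range is limited). The gripper opens to 85 mm and grips with 20 to 120 N. Pads are 22 mm wide; open, the fingers measure 114 mm over their backs; the gripper's body (76 mm by 85 mm) begins 54 mm behind the grasp point. The pads swing forward as they close: fully open they stand 13 mm farther back than shut.
Start: joints at [1.088, 0.628, 0.038, 1.517, -0.027, 0.996, -0.02], TCP at [263.172, -594.355, 239.313] pointing down, gripper open.
Joint ranges: [-3.06, 3.06], [-0.37, 2.12], [-1.25, 1.32], [0.18, 2.47], [-1.1, 4.24], [0.23, 1.98], [-2.94, 2.94]. Speed limits (rad/s): [2.57, 2.57, 3.14, 3.14, 3.14, 3.14, 3.14].

## Interface

Orientations are given as [roll, pitch, yaw] about the fixed x, y, z axes, in that order (R = Rz(yaw) Ry(pitch) Rx(roll)).
In Python, from cell import ctrl, get_image, camera_params gives the robot as it stands. The module is installed in compiled form; this text tells all that it offers.
- The arm moves only by the shell command python3 -m handwheel 'ROWS'. ROWS is text: rows parted by semicolons, each of 7 numbers parted by spaces: the opening, from -1 (shut) to 1 (fully open), then the shift along the tool's x, y, z in mm, then the turn, a rotation vector about the tool's x, y, z in rad. In form: grip x y z wx wy wz; .... A call has 1 to 10 rows; each row shifts and turns the pose as measured when the row begins, along the tool's axes as they then stand; what a row does not reach is not made up. A row lasts 1/10 s, in which the tool goes at most 50 mm and 8.59 degrees, less where a joint would pass 70% of its speed; a pose out of reach is approached as far as the arm can. A call with a gripper value outside its range is refused whole. The fingers move at their own pace and stop on an object; the grip force is fixed at half the most. Time passes only in rows, so rows that do not move let the fingers close. It gives the time, the measured TCP pose, the force and the opening at its end, in the units of the state.
- ctrl.read_state(): the state, without advancing time (a new reading comes with each control period).
- get_image(name): name is "side" or "top"; returns the picture (480x640x3 uint8, blue, green, red); there is no depth.
- camera_params(name): a dict with "fx", "fy", "cx", "cy" (pixels), "k1" (the pictures are not rectified: a ray, as slopes to the right and down, at radius r is drawn at 1 + k1 r^2 times it, then the intrinsics apply), "eye" and "orientation" of the camera in the world. Camera axes: x right, y up, looking along -z (the intrinsics and any distortion apply to the point x, -y, -z); pixel columns grow to the right and rows downward; lengths in mm; the calibration is good to about 2 mm. A picture is of the moment at which its call begins. camera_params takes no time and is no camera call.
- ctrl.finish_job(): hands the job in, once; it reports no verdict.
The state is a dict: "clock": time; "qpos": joint angles; "qd": joint speeds; "tau": joint torques, N m; "eef_pos": TCP position; "tool_rot": TCP orientation; "force": force on the tool from outside, world axes, zero at the start; "torque": the same for the moment, N m; "width": finger opening in mm.
Only numpy, scipy, OpenCV 4.12 (cv2) and the standard library are available. Lean on these libraries where they do the work, as an engineer would, in place of code of your own. Each camera call takes 0.05 s, during which the arm holds its last target.

## Working session

There is one attempt and no reset: what is moved stays moved. The work goes in short steps, Python scripts to look and compute and a shell command to move; the robot and the scene stay as the last step left them, time stands still between calls to the robot, and variables do not carry over. Pictures are saved under pics/ and viewed, and the job is handed in when it is done.

```bash
mkdir -p pics; cat > h.py <<'E'
import numpy as np, cv2
from scipy.spatial.transform import Rotation as R
from cell import ctrl, get_image, camera_params
def snap(n,f):
    im=get_image(n); cv2.imwrite('pics/'+f,im); return im
E
python3 - <<'E'
from h import *
print(ctrl.read_state())
for n in('side','top'):
    print(n,camera_params(n)); snap(n,n+'0.png')
E
```

```text
{'clock': 0.0, 'qpos': array([ 1.08821351,  0.62934541,  0.03840917,  1.51838793, -0.02701044,
        0.99628317, -0.02001424]), 'qd': array([-0.00073004,  0.00094858, -0.00101611, -0.00169162, -0.00023834,
        0.00038196,  0.00106573]), 'tau': array([ 3.50054606e-04, -5.63399863e+01,  1.22587904e+00, -1.93447423e+01,
        1.08090937e-02,  1.05389755e-02,  4.12613559e-06]), 'eef_pos': array([ 262.93040924, -593.77328794,  238.38255702]), 'tool_rot': array([3.14028897, 1.5688892 , 1.9862816 ]), 'force': array([ 0.95596067,  0.68246713, -0.11533639]), 'torque': array([-0.02538749, -0.03365503, -0.01057598]), 'width': 85.68123668921531}
side {'fx': 575.8038370229492, 'fy': 575.8038370229492, 'cx': 319.9367389181606, 'cy': 242.43900733865965, 'k1': -0.01541509854419863, 'eye': array([-374.49897525,   74.93816225, 1248.77638254]), 'orientation': array([ 0.71401292,  0.0141603 , -1.34680834])}
top {'fx': 535.2717300524555, 'fy': 535.2717300524555, 'cx': 333.02157245323974, 'cy': 237.94501025156637, 'k1': 0.023418940418154323, 'eye': array([ 389.82873771,  279.44246029, 1387.90534305]), 'orientation': array([ 0.11316759, -0.00764518, -1.57484647])}
```

View pics/side0.png

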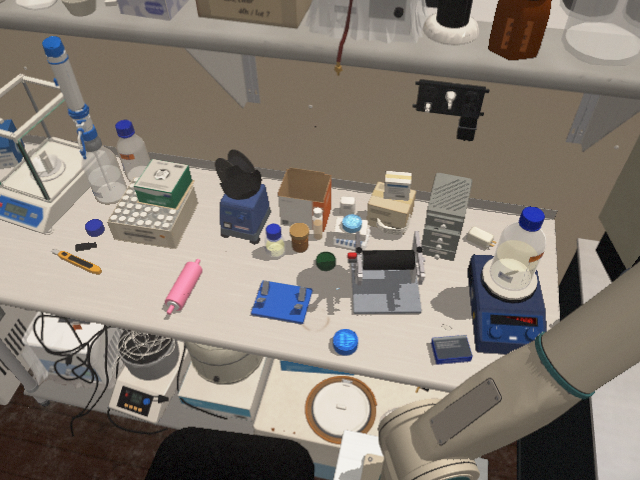

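View pics/top0.png

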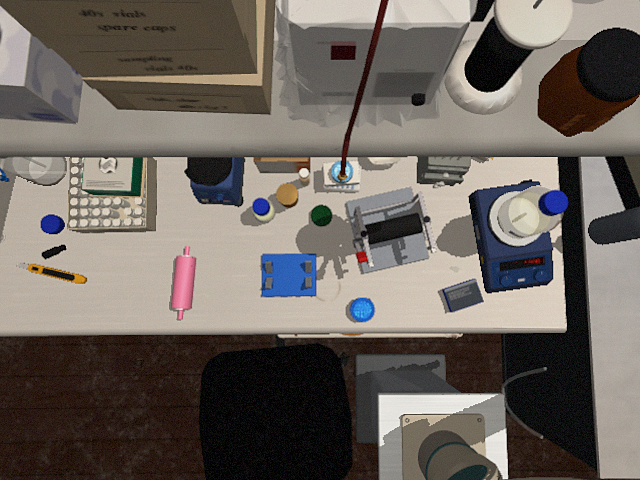

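Both views show the stand (side ~385,275; top ~390,230), with the black roller seated at top ~395,228. The pink look-alike lies at top ~183,283 and the blue cradle at top ~289,275. Next I'll take close crops.

```bash
python3 - <<'E'
from h import *
a=cv2.imread('pics/side0.png')[220:360,240:440]; b=cv2.imread('pics/top0.png')[175:305,245:445]
cv2.imwrite('pics/cs.png',cv2.resize(a,None,fx=4,fy=4,interpolation=cv2.INTER_CUBIC))
cv2.imwrite('pics/ct.png',cv2.resize(b,None,fx=4,fy=4,interpolation=cv2.INTER_CUBIC))
E
```

```text
(no output)
```

View pics/cs.png

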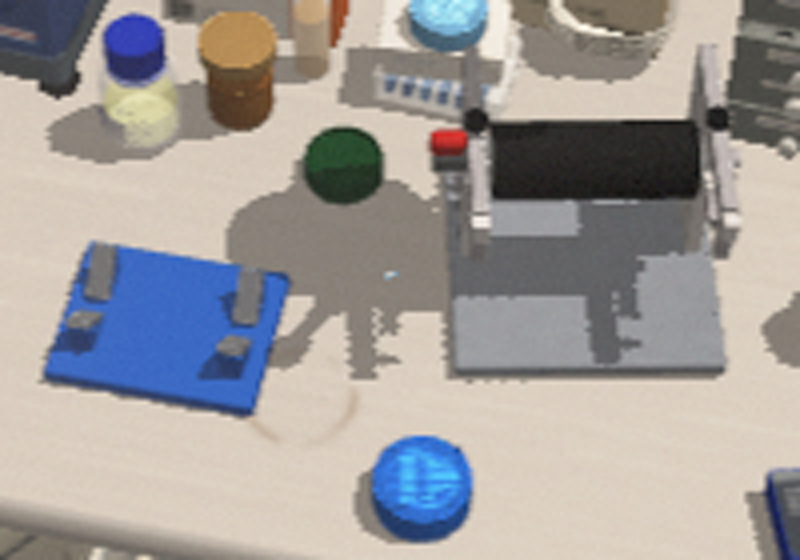

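View pics/ct.png

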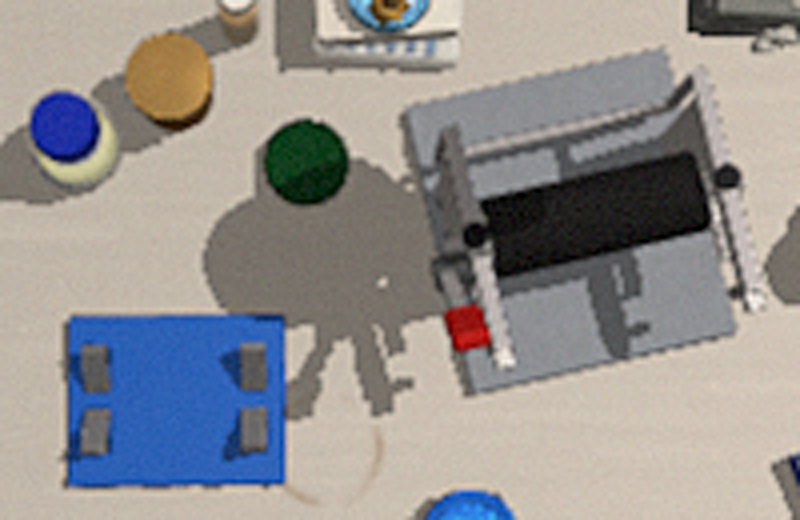

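Candidates for the roller are the black cylinder between the cheeks (top ~395,228; side ~388,260) and the pink cylinder (top ~183,283), which is the look-alike. I choose the black one, and the crop shows it between the cheeks. Red lever end: top ~362,257. Next I'll measure.

```bash
cat >> h.py <<'E'
def ray(n,uv):
    p=camera_params(n); d=np.array([(uv[0]-p['cx'])/p['fx'],(uv[1]-p['cy'])/p['fy']]); s=d.copy()
    for _ in range(10): s=d/(1+p['k1']*(s@s))
    v=R.from_euler('xyz',p['orientation']).apply([s[0],-s[1],-1]); return np.array(p['eye']),v
def onz(n,uv,z):
    e,v=ray(n,uv); return e+v*(z-e[2])/v[2]
def proj(n,P):
    p=camera_params(n); c=R.from_euler('xyz',p['orientation']).inv().apply(np.array(P)-p['eye'])
    s=np.array([c[0],-c[1]])/-c[2]; s=s*(1+p['k1']*(s@s)); return np.array([s[0]*p['fx']+p['cx'],s[1]*p['fy']+p['cy']])
def tri(a,b):
    e1,v1=ray('side',a); e2,v2=ray('top',b); A=np.array([v1,-v2]).T
    t=np.linalg.lstsq(A,e2-e1,rcond=None)[0]; p,q=e1+t[0]*v1,e2+t[1]*v2
    return (p+q)/2,np.linalg.norm(p-q)
E
python3 - <<'E'
from h import *
ims={'side':cv2.imread('pics/side0.png'),'top':cv2.imread('pics/top0.png')}
roi={'side':(355,235,425,275),'top':(362,205,430,250)}
def blobs(m): 
    c,_=cv2.findContours(m,cv2.RETR_EXTERNAL,cv2.CHAIN_APPROX_NONE); return sorted(c,key=cv2.contourArea)[::-1]
rc={};red={};cap={}
for n,im in ims.items():
    x0,y0,x1,y1=roi[n]; m=np.zeros(im.shape[:2],np.uint8)
    m[y0:y1,x0:x1]=(im[y0:y1,x0:x1].max(2)<45)*255
    m=cv2.morphologyEx(m,cv2.MORPH_OPEN,np.ones((7,7),np.uint8))
    c=blobs(m)[0]; r=cv2.minAreaRect(c); rc[n]=r[0]; print(n,'roller',r, cv2.boxPoints(r).tolist())
    b,g,rr=[im[...,i].astype(int) for i in range(3)]
    m=((rr>130)&(g<60)&(b<60)).astype(np.uint8)*255
    for c in blobs(m)[:3]: print(' red',cv2.minAreaRect(c),cv2.contourArea(c))
    m=((b>150)&(rr<90)&(g<130)&(b-g>60)).astype(np.uint8)*255
    m=cv2.morphologyEx(m,cv2.MORPH_CLOSE,np.ones((5,5),np.uint8))
    for c in blobs(m)[:2]:
        r=cv2.minAreaRect(c); print(' blue',r); 
        print([onz(n,q,12).round(0).tolist()[:2] for q in cv2.approxPolyDP(cv2.convexHull(c),4,True)[:,0].astype(float)])
print('roller tri',tri(rc['side'],rc['top']), onz('top',rc['top'],120),onz('side',rc['side'],120))
cor=np.array([(403,107),(662,50),(735,330),(468,392)])/4+[245,175]
P=[onz('top',c,14) for c in cor]; print('plate top',np.round(P,1)[:,:2], [np.linalg.norm(P[i]-P[i-1]).round(1) for i in range(4)])
cor=np.array([(455,372),(723,368)])/4+[240,220]
print('plate front side',[onz('side',c,7).round(1) for c in cor])
E
```

```text
side roller ((389.0, 262.5), (13.0, 50.0), 90.0) [[364.0, 256.0], [414.0, 256.0], [414.0, 269.0], [364.0, 269.0]]
 red ((352.0, 254.5), (3.0, 8.0), 90.0) 22.0
 red ((529.0, 321.0), (2.0, 4.0), 90.0) 4.0
 red ((523.5000610351562, 320.0000305175781), (2.1213202476501465, 0.7071067094802856), 45.0) 1.0
 blue ((281.5735778808594, 300.590087890625), (54.89204788208008, 34.525211334228516), 10.17551040649414)
[[466.0, 450.0], [501.0, 433.0], [499.0, 316.0], [403.0, 314.0], [396.0, 445.0]]
 blue ((345.0, 339.5), (21.0, 24.0), 90.0)
[[400.0, 200.0], [369.0, 168.0], [340.0, 195.0], [370.0, 229.0]]
top roller ((393.8199768066406, 228.08322143554688), (19.99228286743164, 54.76485824584961), 76.50426483154297) [[364.86083984375, 224.75341796875], [418.11346435546875, 211.9727783203125], [422.77911376953125, 231.41302490234375], [369.5264892578125, 244.19366455078125]]
 red ((361.73529052734375, 256.4411926269531), (10.429031372070312, 8.00367546081543), 75.96376037597656) 65.0
 red ((536.0000610351562, 261.0000305175781), (1.4142134189605713, 1.4142134189605713), 45.0) 1.0
 red ((525.0, 261.5), (1.0, 0.0), -90.0) 0.0
 blue ((288.5, 274.5), (41.0, 53.0), 90.0)
[[499.0, 315.0], [402.0, 315.0], [400.0, 450.0], [505.0, 449.0]]
 blue ((361.5, 309.5), (23.0, 23.0), 90.0)
[[391.0, 185.0], [351.0, 167.0], [336.0, 206.0], [374.0, 223.0]]
roller tri (array([558.73897985, 122.9559499 , 106.22899532]), np.float64(1.8646215061742095)) [557.15668607 123.73401574 120.        ] [547.16472781 123.25662254 120.        ]
plate top [[640.7 234.8]
 [677.9  65.4]
 [494.5  22.1]
 [455.2 194.3]] [np.float64(189.8), np.float64(173.5), np.float64(188.5), np.float64(176.7)]
plate front side [array([454.5, 192.4,   7. ]), array([494.2,  24.3,   7. ])]
```

```bash
python3 - <<'E'
from h import *
st=ctrl.read_state(); M=R.from_euler('xyz',st['tool_rot']).as_matrix(); print('tool axes cols\n',M.round(3))
yaw=0.222; c=np.array([557,124,120]); S=R.from_euler('z',yaw).as_matrix()
for th in (-.611,-.49):
    g=c+S@np.array([-16+69*np.sin(th),96,26+69*np.cos(th)]); print('grip pred',g.round(1),proj('top',g).round(1),proj('side',g).round(1))
print('red top', onz('top',(361.7,256.4),205).round(1))
for x,y in((-16,96),):print('pivot px',proj('top',c+S@[x,y,26]))
for s in(1,-1):
  print('roller end px',proj('top',c+S@[0,65*s,0]),proj('side',c+S@[0,65*s,0]))
print('cord',tri((338,70),(343,172)))
# cradle & plate edges
im=cv2.imread('pics/top0.png'); hsv=cv2.cvtColor(im,cv2.COLOR_BGR2HSV)
m=cv2.inRange(hsv,(100,140,60),(125,255,255)); m[:, :250]=0; m[:,325:]=0; m[:245]=0; m[305:]=0
m=cv2.morphologyEx(m,cv2.MORPH_CLOSE,np.ones((9,9),np.uint8))
k=max(cv2.findContours(m,0,1)[0],key=cv2.contourArea); r=cv2.minAreaRect(k); print(r)
for q in cv2.boxPoints(r): print(onz('top',q,12).round(1))
# saddles: grey blobs in the cradle
x0,y0=258,250; sub=hsv[y0:300,x0:320]; g=((sub[...,1]<90)).astype(np.uint8)
n,l,s,ce=cv2.connectedComponentsWithStats(g)
for i in range(1,n):
    if 12<s[i,4]<300: q=ce[i]+[x0,y0]; print('saddle',s[i,4],q.round(1),onz('top',q,30).round(1))
im=cv2.imread('pics/side0.png');cv2.imwrite('pics/cr.png',cv2.resize(cv2.imread('pics/top0.png')[155:260,330:440],None,fx=7,fy=5.6,interpolation=cv2.INTER_CUBIC))
E
```

```text
tool axes cols
 [[-0.001  0.914  0.405]
 [ 0.002  0.405 -0.914]
 [-1.    -0.    -0.002]]
grip pred [481.6 205.4 202.5] [362.1 257. ] [353.  255.9]
grip pred [488.6 207.  206.9] [361.5 253.8] [352.9 252.4]
red top [482.9 206.5 205. ]
pivot px [356.71707828 242.41936846]
roller end px [367.25941299 234.17591815] [363.51150842 259.67952636]
roller end px [420.09407242 222.13677207] [415.05453402 259.29201383]
cord (array([569.07420541, 261.10836699, 638.60198195]), np.float64(4.919953530053263))
((288.4999694824219, 275.0), (41.99999237060547, 52.99999237060547), 90.0)
[505.1 451.3  12. ]
[504.7 314.9  12. ]
[397.1 314.9  12. ]
[397.7 450.1  12. ]
saddle 77 [268.2 266.4] [472. 433.  30.]
saddle 66 [307.5 266. ] [472.7 333.5  30. ]
saddle 75 [268.2 282.6] [431.2 432.6  30. ]
saddle 74 [308.  282.1] [432.1 332.3  30. ]
```

View pics/cr.png

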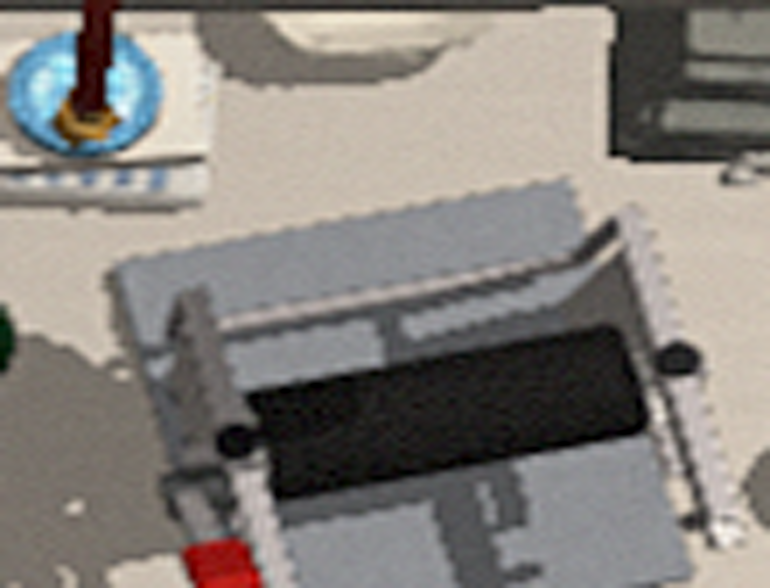

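The poses agree: red end predicted at (362,257), seen at (361.7,256.4); roller ends predicted in the side view at 363.5/415, seen at 364/414. Stand centre is about (557,124) with yaw 0.222. The cradle centre is about (452,383) with yaw about 0, and its saddles measure 99.5 mm apart against 100 mm stated. Now moving to the front of the lever with shut fingers.

```bash
python3 -m handwheel '-1 -3 45 -14 -0.08 0 0; -1 -3 45 -14 -0.08 0 0; -1 -3 45 -14 -0.08 0 0; -1 -3 45 -14 -0.08 0 0; -1 -3 45 -14 -0.08 0 0; -1 -3 45 -14 -0.08 0 0; -1 -3 45 -14 -0.08 0 0; -1 -3 45 -14 -0.08 0 0; -1 -3 45 -14 -0.08 0 0; -1 -3 45 -14 -0.08 0 0'
cat >> h.py <<'E'
C=np.array([557,124,120.]); YAW=0.222
def go(seat=None,world=None,yaw=YAW,c=C):
    """print tool-frame shift+turn from now to target; seat: xyz in axle_seat frame of TCP"""
    st=ctrl.read_state(); M=R.from_euler('xyz',st['tool_rot']).as_matrix()
    S=R.from_euler('z',YAW).as_matrix(); t=c+S@np.array(seat) if seat is not None else np.array(world)
    T=np.array([[0,0,0],[0,0,0],[-1,0,0.]]).astype(float); T[:,2]=[np.cos(yaw),np.sin(yaw),0]; T[:,0]=[0,0,-1]; T[:,1]=np.cross(T[:,2],T[:,0])
    print('t',st['clock'].__round__(2),'pos',st['eef_pos'].round(1),'seatfr',(S.T@(st['eef_pos']-c)).round(1),'F',st['force'].round(1),'Fs',(S.T@st['force']).round(1),'w',round(st['width'],1))
    print('shift',(M.T@(t-st['eef_pos'])).round(1),'turn',R.from_matrix(M.T@T).as_rotvec().round(3), 'q',st['qpos'].round(2))
E
python3 -c "
from h import *
go(seat=(-105,100,110))"
```

```text
clock: 1.1
eef_pos: [478.9, -180.8, 263.1]
tool_rot: [-2.897, 1.563, 3.049]
force: [1.3, 0.7, 0.1]
width: 0.4
t 1.1 pos [ 478.9 -180.8  263.1] seatfr [-143.3 -280.1  143.1] F [1.3 0.7 0.1] Fs [1.4 0.4 0.1] w 0.4
shift [  33.7  342.6 -169. ] turn [-0.559 -0.008 -0.   ] q [ 0.46  0.41 -0.22  1.86  0.11  0.89 -0.15]
```

```bash
python3 -m handwheel '-1 0 42 -8 -0.062 0 0; -1 0 42 -8 -0.062 0 0; -1 0 42 -8 -0.062 0 0; -1 0 42 -8 -0.062 0 0; -1 0 42 -8 -0.062 0 0; -1 0 42 -8 -0.062 0 0; -1 0 42 -8 -0.062 0 0; -1 0 42 -8 -0.062 0 0; -1 0 42 -8 -0.062 0 0'
python3 -c "
from h import *
go(seat=(-105,100,83))"
```

```text
clock: 2.0
eef_pos: [434.9, 212.9, 262.9]
tool_rot: [2.679, 1.564, 2.925]
force: [0.6, 0.5, -0.1]
width: -0.2
t 2.0 pos [434.9 212.9 262.9] seatfr [-99.5 113.6 142.9] F [ 0.6  0.5 -0.1] Fs [ 0.7  0.4 -0.1] w -0.2
shift [ 59.9 -13.7  -5.4] turn [ 0.024 -0.006 -0.003] q [-0.18  0.39 -0.45  1.92  0.21  0.88 -0.49]
```

```bash
python3 -m handwheel '-1 0 -14 -8 0.024 -0.006 -0.003; -1 30 0 0 0 0 0; -1 30 0 0 0 0 0; -1 0 0 0 0 0 0'
python3 -c "
from h import *
go(seat=(-105,100,83))
snap('side','s1.png');snap('top','t1.png')
a=cv2.imread('pics/s1.png')[180:300,280:440]; b=cv2.imread('pics/t1.png')[180:300,290:450]
cv2.imwrite('pics/c1.png',np.vstack([cv2.resize(x,(400,300),interpolation=cv2.INTER_CUBIC) for x in(a,b)]))"
```

```text
clock: 2.4
eef_pos: [427.1, 205.8, 202.3]
tool_rot: [1.125, 1.565, 1.362]
force: [-0.9, -0.3, 0.1]
width: 0.1
t 2.4 pos [427.1 205.8 202.3] seatfr [-108.7  108.4   82.3] F [-0.9 -0.3  0.1] Fs [-0.9 -0.1  0.1] w 0.1
shift [-0.8 -8.4  3.6] turn [ 0.015  0.002 -0.005] q [-0.21  0.46 -0.41  2.03  0.27  0.7  -0.56]
```

View pics/c1.png

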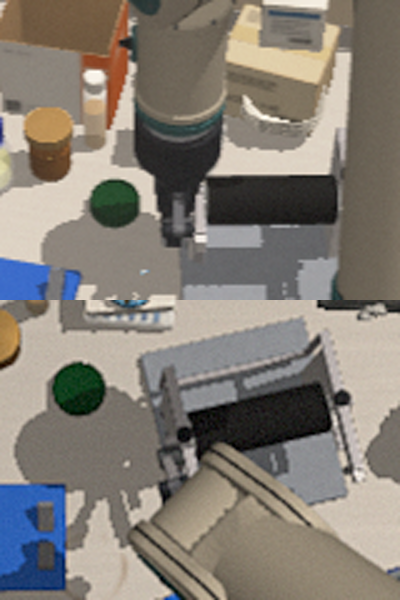

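The gripper is in front of the lever and the lever is hidden behind it (side ~350,255). I'll push backward along the arc and watch the force.

```bash
python3 -m handwheel '-1 0 -9 4 0.015 0 0; -1 0 0 12 0 0 0; -1 0 0 12 0 0 0; -1 0 0 12 0 0 0; -1 0 0 12 0 0 0'
python3 -c "
from h import *
go(seat=(-40,100,83))"
```

```text
clock: 3.0
eef_pos: [483.2, 206.2, 211.8]
tool_rot: [0.573, 1.562, 0.788]
force: [-3.6, -0.0, 3.5]
width: -0.1
t 3.0 pos [483.2 206.2 211.8] seatfr [-53.8  96.4  91.8] F [-3.6 -0.   3.5] Fs [-3.6  0.8  3.5] w -0.1
shift [ 8.9  3.7 13.8] turn [-0.007  0.007 -0.005] q [-0.18  0.51 -0.4   1.89  0.27  0.78 -0.51]
```

```bash
python3 -m handwheel '-1 0 3 12 0 0 0; -1 0 0 12 0 0 0; -1 0 0 12 0 0 0; -1 0 0 12 0 0 0'
python3 -c "
from h import *
go(seat=(15,100,80))"
```

```text
clock: 3.4
eef_pos: [529.8, 214.5, 216.3]
tool_rot: [0.85, 1.568, 1.058]
force: [-2.5, -0.6, -0.6]
width: -0.1
t 3.4 pos [529.8 214.5 216.3] seatfr [-6.6 94.3 96.3] F [-2.5 -0.6 -0.6] Fs [-2.6 -0.  -0.6] w -0.1
shift [16.4  6.  21.5] turn [-0.014  0.002 -0.002] q [-0.18  0.57 -0.4   1.76  0.27  0.87 -0.49]
```

```bash
python3 -m handwheel '-1 6 4 11 -0.014 0 0; -1 9 2 11 0 0 0; -1 12 0 8 0 0 0; -1 12 0 8 0 0 0'
python3 -c "
from h import *
go(seat=(32,99,52))"
```

```text
clock: 3.8
eef_pos: [571.7, 226.5, 179.8]
tool_rot: [0.115, 1.562, 0.332]
force: [-3.7, -1.1, 1.9]
width: 0.1
t 3.8 pos [571.7 226.5 179.8] seatfr [36.9 96.8 59.8] F [-3.7 -1.1  1.9] Fs [-3.8 -0.2  1.9] w 0.1
shift [ 7.7  2.2 -5. ] turn [-0.005  0.009 -0.001] q [-0.19  0.66 -0.37  1.68  0.31  0.84 -0.48]
```

```bash
python3 -m handwheel '-1 5 2 2 0 0 0; -1 5 0 0 0 0 0; -1 5 0 0 0 0 0'
python3 -c "
from h import *
go(seat=(32,99,52))"
```

```text
clock: 4.1
eef_pos: [574.1, 227.3, 174.5]
tool_rot: [-0.582, 1.56, -0.368]
force: [-15.2, -7.5, 47.4]
width: -0.2
t 4.1 pos [574.1 227.3 174.5] seatfr [39.4 97.  54.5] F [-15.2  -7.5  47.4] Fs [-16.5  -4.   47.4] w -0.2
shift [ 2.4  2.  -7.4] turn [-0.007  0.009  0.006] q [-0.2   0.67 -0.37  1.68  0.31  0.84 -0.49]
```

Reached the stop at 47 N, at the height predicted for 75°. Backing off up and checking.

```bash
python3 -m handwheel '-1 -15 0 0 0 0 0; -1 -25 0 -10 0 0 0; 1 -25 -20 -15 0 0 0; 1 0 -40 -10 0 0 0; 1 0 -20 0 0 0 0'
python3 -c "
from h import *
go(seat=(0,0,70))
snap('side','s2.png');snap('top','t2.png')
a=cv2.imread('pics/s2.png')[180:300,280:440]; b=cv2.imread('pics/t2.png')[180:300,290:450]
cv2.imwrite('pics/c2.png',np.vstack([cv2.resize(x,(400,300),interpolation=cv2.INTER_CUBIC) for x in(a,b)]))"
```

```text
clock: 4.6
eef_pos: [557.1, 147.5, 241.5]
tool_rot: [-0.042, 1.555, 0.183]
force: [-0.3, -0.5, 0.3]
width: 43.4
t 4.6 pos [557.1 147.5 241.5] seatfr [  5.3  22.9 121.5] F [-0.3 -0.5  0.3] Fs [-0.4 -0.4  0.3] w 43.4
shift [ 51.4 -22.8  -6.2] turn [0.003 0.016 0.001] q [-0.04  0.54 -0.41  1.73  0.26  0.91 -0.33]
```

View pics/c2.png

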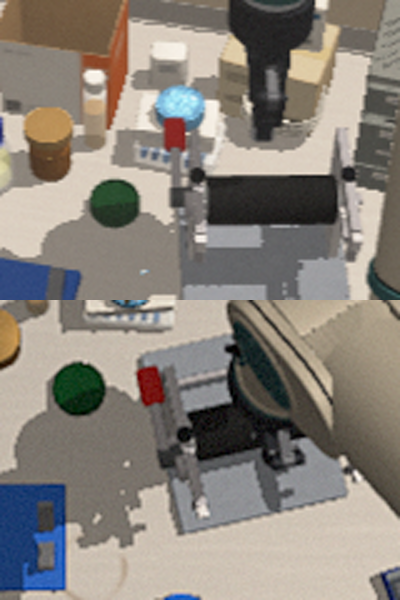

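The lever now lies back (red at side ~349,233 and top ~350,214) and the roller still looks seated.

```bash
python3 -c "
from h import *
S=R.from_euler('z',YAW).as_matrix()
for t in (60,68,75):
  t=np.radians(t);g=C+S@[-16+69*np.sin(t),96,26+69*np.cos(t)];print(proj('top',g),proj('side',g))
for n in('side','top'):
  im=cv2.imread('pics/%s2.png'%n[0]).astype(int);m=((im[...,2]>120)&(im[...,1]<60)&(im[...,0]<60)).astype(np.uint8)
  _,_,s,c=cv2.connectedComponentsWithStats(m);i=1+s[1:,4].argmax();print(n,s[i],c[i])
"
python3 -m handwheel '1 0 -23 -5 0 0.016 0; 1 10 0 0 0 0 0; 1 20 0 0 0 0 0; 1 0 0 0 0 0 0; 1 0 0 0 0 0 0'
python3 -c "
from h import *
go(seat=(0,0,-11))"
```

```text
[351.50281904 215.44828957] [351.29405968 230.85958791]
[350.92662795 214.26069858] [351.1445803  231.91963337]
[350.52239234 213.68898074] [351.02440795 233.24723991]
side [346 228   8  11  86] [349.41860465 233.10465116]
top [345 208   4   6  11] [347.         209.81818182]
clock: 5.2
eef_pos: [559.5, 131.0, 207.7]
tool_rot: [1.18, 1.564, 1.407]
force: [0.0, -0.7, 1.2]
width: 85.4
t 5.2 pos [559.5 131.  207.7] seatfr [ 4.   6.3 87.7] F [ 0.  -0.7  1.2] Fs [-0.1 -0.7  1.2] w 85.4
shift [98.6 -6.9 -4.3] turn [ 0.005  0.003 -0.007] q [-0.02  0.58 -0.4   1.76  0.28  0.85 -0.31]
```

```bash
python3 -m handwheel '1 0 -7 -4 0 0 -0.006; 1 25 0 0 0 0 0; 1 25 0 0 0 0 0; 1 25 0 0 0 0 0; 1 12 0 0 0 0 0; 1 5 0 0 0 0 0'
python3 -c "
from h import *
go(seat=(0,0,-11))"
```

```text
clock: 5.8
eef_pos: [560.9, 126.6, 117.6]
tool_rot: [0.059, 1.557, 0.29]
force: [0.3, 0.4, 0.2]
width: 85.5
t 5.8 pos [560.9 126.6 117.6] seatfr [ 4.3  1.7 -2.4] F [0.3 0.4 0.2] Fs [0.4 0.3 0.2] w 85.5
shift [ 8.6 -1.6 -4.5] turn [ 0.009  0.014 -0.001] q [-0.06  0.7  -0.34  1.85  0.36  0.64 -0.38]
```

```bash
python3 -m handwheel '1 9 -2 -7 0 0.01 0; 1 1 0 -1 0 0 0; 0.4 0 0 0 0 0 0; 0.4 0 0 0 0 0 0; 0.3 0 0 0 0 0 0; 0.3 0 0 0 0 0 0'
python3 -c "
from h import *
go(seat=(-2,0,-11))"
```

```text
clock: 6.4
eef_pos: [555.2, 123.1, 110.0]
tool_rot: [0.089, 1.563, 0.319]
force: [0.3, 0.7, 0.2]
width: 55.3
t 6.4 pos [555.2 123.1 110. ] seatfr [ -2.   -0.4 -10. ] F [0.3 0.7 0.2] Fs [0.4 0.6 0.2] w 55.3
shift [ 1.   0.4 -0. ] turn [ 0.009  0.008 -0.001] q [-0.06  0.7  -0.33  1.86  0.36  0.63 -0.38]
```

```bash
python3 -m handwheel '0.25 0 0 0 0 0 0; 0.22 0 0 0 0 0 0;0.20 0 0 0 0 0 0;0.20 0 0 0 0 0 0'
python3 -c "
from h import *
go(seat=(-2,0,-11))"
```

```text
clock: 6.8
eef_pos: [556.6, 123.5, 110.9]
tool_rot: [0.084, 1.559, 0.314]
force: [1.4, -0.3, -0.5]
width: 51.1
t 6.8 pos [556.6 123.5 110.9] seatfr [-0.5 -0.4 -9.1] F [ 1.4 -0.3 -0.5] Fs [ 1.3 -0.6 -0.5] w 51.1
shift [ 1.9  0.4 -1.5] turn [ 0.008  0.011 -0.001] q [-0.06  0.7  -0.33  1.86  0.36  0.63 -0.38]
```

```bash
python3 -m handwheel '0.15 0 0 0 0 0 0;0.1 0 0 0 0 0 0;-1 0 0 0 0 0 0;-1 0 0 0 0 0 0'
python3 -c "
from h import *
go(seat=(-2,0,-11))"
```

```text
clock: 7.2
eef_pos: [557.0, 123.6, 111.5]
tool_rot: [0.052, 1.558, 0.283]
force: [1.0, -0.2, 1.6]
width: 48.5
t 7.2 pos [557.  123.6 111.5] seatfr [-0.1 -0.4 -8.5] F [ 1.  -0.2  1.6] Fs [ 0.9 -0.4  1.6] w 48.5
shift [ 2.4  0.4 -1.9] turn [ 0.009  0.012 -0.001] q [-0.06  0.7  -0.33  1.86  0.37  0.63 -0.38]
```

The roller is gripped at 48.5 mm, with the TCP at seat x≈0, which confirms the seat position. Lifting about 5 mm in the slot and drawing forward.

```bash
python3 -m handwheel '-1 -3 0 0 0 0 0;-1 -3 0 0 0 0 0;-1 0 0 0 0 0 0'
python3 -c "
from h import *
go(seat=(-25,0,-4))"
python3 -m handwheel '-1 0 0 -4 0 0 0;-1 0 0 -5 0 0 0;-1 0 0 -5 0 0 0;-1 0 0 -3 0 0 0'
python3 -c "
from h import *
go(seat=(-27,0,-4))"
```

```text
clock: 7.5
eef_pos: [553.9, 122.6, 115.7]
tool_rot: [0.06, 1.565, 0.291]
force: [0.5, -0.1, -4.5]
width: 48.1
t 7.5 pos [553.9 122.6 115.7] seatfr [-3.3 -0.7 -4.3] F [ 0.5 -0.1 -4.5] Fs [ 0.5 -0.2 -4.5] w 48.1
shift [ -0.5   0.9 -21.7] turn [ 0.009  0.005 -0.   ] q [-0.05  0.69 -0.34  1.86  0.36  0.64 -0.37]
clock: 7.9
eef_pos: [534.7, 117.9, 114.5]
tool_rot: [0.152, 1.569, 0.382]
force: [0.4, -0.1, -3.9]
width: 48.0
t 7.9 pos [534.7 117.9 114.5] seatfr [-23.1  -1.   -5.5] F [ 0.4 -0.1 -3.9] Fs [ 0.4 -0.2 -3.9] w 48.0
shift [-1.5  1.1 -3.9] turn [ 0.008  0.002 -0.   ] q [-0.05  0.68 -0.33  1.91  0.36  0.61 -0.39]
```

```bash
python3 -m handwheel '-1 -1 1 -2.5 0 0 0;-1 0 0 -2.5 0 0 0;-1 0 0 -2 0 0 0'
python3 -c "
from h import *
go(seat=(-35,0,-4))"
```

```text
clock: 8.2
eef_pos: [526.6, 117.1, 115.6]
tool_rot: [0.112, 1.569, 0.342]
force: [0.1, 0.1, -4.8]
width: 48.3
t 8.2 pos [526.6 117.1 115.6] seatfr [-31.2  -0.   -4.4] F [ 0.1  0.1 -4.8] Fs [ 0.1  0.1 -4.8] w 48.3
shift [-0.4  0.  -3.8] turn [ 0.009  0.002 -0.   ] q [-0.05  0.67 -0.33  1.93  0.36  0.6  -0.39]
```

```bash
python3 -m handwheel '-1 0 0 -2 0 0 0;-1 0 0 -2 0 0 0'
python3 -c "
from h import *
go(seat=(-35,0,-4))"
```

```text
clock: 8.4
eef_pos: [522.6, 116.3, 115.8]
tool_rot: [0.111, 1.568, 0.342]
force: [-0.5, -0.3, -5.2]
width: 48.2
t 8.4 pos [522.6 116.3 115.8] seatfr [-35.3   0.   -4.2] F [-0.5 -0.3 -5.2] Fs [-0.5 -0.2 -5.2] w 48.2
shift [-0.2 -0.   0.3] turn [ 0.009  0.002 -0.   ] q [-0.05  0.66 -0.33  1.95  0.36  0.59 -0.39]
```

```bash
python3 -m handwheel '-1 0 0 -2 0 0 0;-1 0 0 -2 0 0 0'
python3 -c "
from h import *
go(seat=(-35,0,-4))"
```

```text
clock: 8.6
eef_pos: [518.5, 115.3, 115.8]
tool_rot: [0.115, 1.568, 0.346]
force: [0.6, 0.2, -4.8]
width: 48.6
t 8.6 pos [518.5 115.3 115.8] seatfr [-39.5  -0.   -4.2] F [ 0.6  0.2 -4.8] Fs [ 0.6  0.  -4.8] w 48.6
shift [-0.2 -0.   4.5] turn [ 0.009  0.003 -0.   ] q [-0.05  0.66 -0.33  1.96  0.37  0.58 -0.4 ]
```

```bash
python3 -m handwheel '-1 0 0 -2 0 0 0;-1 0 0 -2 0 0 0'
python3 -c "
from h import *
go(seat=(-35,0,-4))"
```

```text
clock: 8.8
eef_pos: [514.3, 114.3, 115.8]
tool_rot: [0.111, 1.568, 0.341]
force: [0.9, -0.2, -4.9]
width: 48.3
t 8.8 pos [514.3 114.3 115.8] seatfr [-43.7  -0.1  -4.2] F [ 0.9 -0.2 -4.9] Fs [ 0.8 -0.4 -4.9] w 48.3
shift [-0.2 -0.   8.7] turn [ 0.008  0.003 -0.   ] q [-0.05  0.65 -0.33  1.97  0.37  0.58 -0.4 ]
```

```bash
python3 -m handwheel '-1 0 0 -2 0 0 0;-1 0 0 -2 0 0 0'
python3 -c "
from h import *
go(seat=(-35,0,-4))"
```

```text
clock: 9.0
eef_pos: [510.1, 113.3, 115.8]
tool_rot: [0.112, 1.568, 0.342]
force: [-0.2, 1.0, -4.0]
width: 48.3
t 9.0 pos [510.1 113.3 115.8] seatfr [-48.1  -0.1  -4.2] F [-0.2  1.  -4. ] Fs [ 0.1  1.  -4. ] w 48.3
shift [-0.2 -0.  13.1] turn [ 0.009  0.003 -0.   ] q [-0.05  0.65 -0.33  1.98  0.37  0.57 -0.4 ]
```

```bash
python3 -m handwheel '-1 0 0 -2 0 0 0;-1 0 0 -2 0 0 0'
python3 -c "
from h import *
go(seat=(-35,0,-4))"
```

```text
clock: 9.2
eef_pos: [505.9, 112.4, 115.8]
tool_rot: [0.117, 1.568, 0.348]
force: [-0.2, -0.7, -3.7]
width: 48.5
t 9.2 pos [505.9 112.4 115.8] seatfr [-52.4  -0.1  -4.2] F [-0.2 -0.7 -3.7] Fs [-0.4 -0.6 -3.7] w 48.5
shift [-0.1 -0.  17.4] turn [ 0.009  0.003 -0.   ] q [-0.05  0.64 -0.33  1.99  0.37  0.56 -0.4 ]
```

```bash
python3 -m handwheel '-1 0 0 -2 0 0 0;-1 0 0 -1.5 0 0 0'
python3 -c "
from h import *
go(seat=(-35,0,-4))"
```

```text
clock: 9.4
eef_pos: [504.6, 112.1, 116.2]
tool_rot: [0.135, 1.563, 0.365]
force: [4.8, 0.6, -6.9]
width: 48.4
t 9.4 pos [504.6 112.1 116.2] seatfr [-53.8  -0.1  -3.8] F [ 4.8  0.6 -6.9] Fs [ 4.9 -0.4 -6.9] w 48.4
shift [ 0.4 -0.  18.7] turn [ 0.008  0.008 -0.001] q [-0.05  0.64 -0.32  2.    0.37  0.55 -0.41]
```

```bash
python3 -m handwheel '-1 0 0 -1.5 0 0 0;-1 0 0 -1.5 0 0 0'
python3 -c "
from h import *
go(seat=(-35,0,-4))"
```

```text
clock: 9.6
eef_pos: [504.6, 112.1, 116.8]
tool_rot: [0.139, 1.556, 0.368]
force: [5.3, 0.4, -7.4]
width: 48.3
t 9.6 pos [504.6 112.1 116.8] seatfr [-53.7  -0.   -3.2] F [ 5.3  0.4 -7.4] Fs [ 5.3 -0.8 -7.4] w 48.3
shift [ 1.  -0.1 18.7] turn [ 0.008  0.014 -0.002] q [-0.05  0.64 -0.32  2.01  0.37  0.54 -0.41]
```

Front stop felt at seat x ≈ −53.7, with 5 N in +x. Backing off 2 mm to centre, then lowering.

```bash
python3 -m handwheel '-1 0 0 2 0.004 0.012 0;-1 0.5 0 0 0 0 0'
python3 -c "
from h import *
go(seat=(-51.6,0,-10))"
```

```text
clock: 9.8
eef_pos: [505.1, 112.2, 116.3]
tool_rot: [2.443, 1.569, 2.669]
force: [-0.9, 0.6, -4.9]
width: 48.4
t 9.8 pos [505.1 112.2 116.3] seatfr [-53.2  -0.   -3.7] F [-0.9  0.6 -4.9] Fs [-0.7  0.8 -4.9] w 48.4
shift [6.3 0.  1.6] turn [ 0.004 -0.002 -0.001] q [-0.05  0.64 -0.33  1.99  0.36  0.57 -0.4 ]
```

```bash
python3 -m handwheel '-1 0 0 1.8 0 0 0;-1 3 0 0.2 0 0 0;-1 3 0 0 0 0 0'
python3 -c "
from h import *
go(seat=(-51.6,0,-10))"
```

```text
clock: 10.1
eef_pos: [505.1, 112.2, 109.5]
tool_rot: [2.986, 1.565, -3.072]
force: [-0.7, 0.0, -4.3]
width: 48.3
t 10.1 pos [505.1 112.2 109.5] seatfr [-53.2  -0.1 -10.5] F [-0.7  0.  -4.3] Fs [-0.6  0.2 -4.3] w 48.3
shift [-0.5  0.   1.6] turn [ 0.004 -0.006 -0.001] q [-0.06  0.66 -0.32  1.99  0.37  0.56 -0.41]
```

```bash
python3 -m handwheel '-1 0 0 2 0 0.004 0;-1 2 0 0 0 0 0'
python3 -c "
from h import *
go(seat=(-51.6,0,-10))"
```

```text
clock: 10.3
eef_pos: [506.4, 112.5, 106.9]
tool_rot: [3.076, 1.559, -2.981]
force: [-0.2, 1.1, -4.8]
width: 48.5
t 10.3 pos [506.4 112.5 106.9] seatfr [-51.8  -0.1 -13.1] F [-0.2  1.1 -4.8] Fs [ 0.   1.2 -4.8] w 48.5
shift [-3.1  0.1  0.2] turn [ 0.004 -0.012 -0.001] q [-0.06  0.66 -0.32  1.98  0.37  0.56 -0.41]
```

```bash
python3 -m handwheel '-1 3 0 0 0 -0.01 0;-1 3 0 0 0 0 0;-1 3 0 0 0 0 0'
python3 -c "
from h import *
go(seat=(-51.6,0,-36))"
```

```text
clock: 10.6
eef_pos: [506.2, 112.5, 97.0]
tool_rot: [2.662, 1.569, 2.888]
force: [0.1, 0.4, -3.8]
width: 48.5
t 10.6 pos [506.2 112.5  97. ] seatfr [-52.1  -0.  -23. ] F [ 0.1  0.4 -3.8] Fs [ 0.2  0.4 -3.8] w 48.5
shift [13.   0.   0.6] turn [ 0.004 -0.001 -0.001] q [-0.07  0.67 -0.31  2.    0.38  0.53 -0.42]
```

```bash
python3 -m handwheel '-1 3 0 0 0 0 0;-1 3 0 0 0 0 0;-1 3 0 0 0 0 0'
python3 -c "
from h import *
go(seat=(-51.6,0,-36))"
```

```text
clock: 10.9
eef_pos: [506.1, 112.5, 87.2]
tool_rot: [2.744, 1.569, 2.97]
force: [0.4, 0.1, -4.2]
width: 48.3
t 10.9 pos [506.1 112.5  87.2] seatfr [-52.2  -0.  -32.8] F [ 0.4  0.1 -4.2] Fs [ 0.4  0.1 -4.2] w 48.3
shift [3.2 0.  0.6] turn [ 0.004 -0.002 -0.001] q [-0.08  0.69 -0.3   2.    0.39  0.5  -0.43]
```

```bash
python3 -m handwheel '-1 4 0 0 0 0 0;-1 2 0 0 0 0 0;-1 0 0 0 0 0 0;-1 0 0 -5 0 0 0;-1 0 0 -5 0 0 0'
python3 -c "
from h import *
go(seat=(-120,0,-36))"
```

```text
clock: 11.4
eef_pos: [496.2, 110.4, 80.1]
tool_rot: [2.554, 1.569, 2.78]
force: [0.1, 0.1, -4.6]
width: 47.9
t 11.4 pos [496.2 110.4  80.1] seatfr [-62.3   0.1 -39.9] F [ 0.1  0.1 -4.6] Fs [ 0.1  0.1 -4.6] w 47.9
shift [ -3.8   0.2 -57.7] turn [ 0.004 -0.002 -0.001] q [-0.08  0.69 -0.28  2.03  0.4   0.47 -0.44]
```

```bash
python3 -m handwheel '-1 0 0 -10 0 0 0;-1 0 0 -10 0 0 0;-1 0 0 -10 0 0 0;-1 0 0 -10 0 0 0;-1 0 0 -6 0 0 0'
python3 -c "
from h import *
go(seat=(-115,0,50))"
```

```text
clock: 11.9
eef_pos: [446.3, 98.8, 80.9]
tool_rot: [2.823, 1.569, 3.049]
force: [0.2, -0.3, -4.5]
width: 48.2
t 11.9 pos [446.3  98.8  80.9] seatfr [-113.5   -0.3  -39.1] F [ 0.2 -0.3 -4.5] Fs [ 0.1 -0.3 -4.5] w 48.2
shift [-89.1   0.3  -1.7] turn [ 0.004 -0.002 -0.001] q [-0.11  0.65 -0.25  2.17  0.42  0.37 -0.48]
```

Clear of the stand. Lifting, then carrying to the cradle.

```bash
python3 -m handwheel '-1 -15 0 0 0 0 0;-1 -30 0 0 0 0 0;-1 -40 0 0 0 0 0;-1 -35 0 0 0 0 0;-1 -10 10 0 0 0 0;-1 0 25 0 0 0 0;-1 0 35 0 0 0 0;-1 0 40 0 0.05 0 0;-1 0 40 0 0.05 0 0;-1 0 40 0 0.05 0 0'
python3 -c "
from h import *
go(world=(452,383,140),yaw=0)"
```

```text
clock: 12.9
eef_pos: [403.8, 283.7, 210.0]
tool_rot: [-2.414, 1.558, -2.356]
force: [1.1, -0.1, -4.3]
width: 48.6
t 12.9 pos [403.8 283.7 210. ] seatfr [-114.3  189.5   90. ] F [ 1.1 -0.1 -4.3] Fs [ 1.1 -0.3 -4.3] w 48.6
shift [68.7 96.9 54.6] turn [ 0.058 -0.009  0.008] q [-0.4   0.47 -0.38  1.96  0.25  0.76 -0.87]
```

```bash
python3 -m handwheel '-1 0 30 15 0.03 -0.009 0.008;-1 0 30 15 0.028 0 0;-1 10 25 15 0 0 0;-1 20 10 8 0 0 0;-1 20 0 0 0 0 0;-1 10 0 0 0 0 0;-1 0 0 0 0 0 0'
python3 -c "
from h import *
go(world=(452,383,80),yaw=0)
snap('side','s3.png');snap('top','t3.png')
a=cv2.imread('pics/s3.png')[220:340,220:380]; b=cv2.imread('pics/t3.png')[220:340,220:380]
cv2.imwrite('pics/c3.png',np.hstack([cv2.resize(x,(400,300),interpolation=cv2.INTER_CUBIC) for x in(a,b)]))"
```

```text
clock: 13.6
eef_pos: [442.6, 394.6, 137.9]
tool_rot: [-2.974, 1.562, -2.96]
force: [-0.2, -0.3, -3.6]
width: 48.6
t 13.6 pos [442.6 394.6 137.9] seatfr [-52.  289.2  17.9] F [-0.2 -0.3 -3.6] Fs [-0.2 -0.2 -3.6] w 48.6
shift [ 57.8 -11.7   9.8] turn [ 0.014 -0.008  0.001] q [-0.57  0.69 -0.32  1.76  0.29  0.74 -1.03]
```

View pics/c3.png

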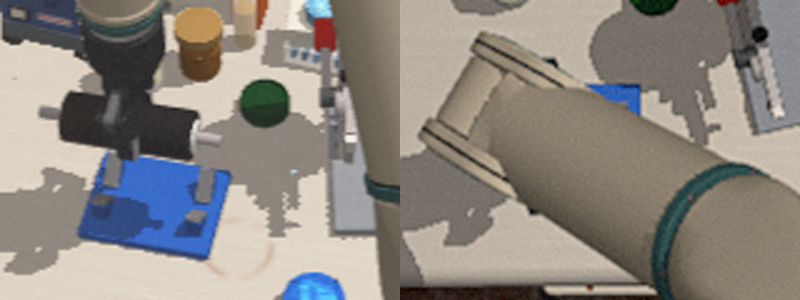

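The side view shows the roller held level above the cradle, axle tips at ~(236.8,264.8) and (307.8,276). I'll check its centre and yaw from these.

```bash
python3 -m handwheel '-1 0 -12 10 0.014 -0.008 0;-1 15 0 0 0 0 0;-1 15 0 0 0 0 0;-1 8 0 0 0 0 0;-1 0 0 0 0 0 0'
python3 -c "
from h import *
p=[onz('side',q,146.5) for q in((236.8,264.8),(307.8,276))];print(p,(p[0]+p[1])/2,np.linalg.norm(p[0]-p[1]))
go(world=(452,383,60),yaw=0)
im=snap('side','s4.png')
cv2.imwrite('pics/c4.png',cv2.resize(im[230:340,220:360],None,fx=5.5,fy=5,interpolation=cv2.INTER_CUBIC))"
```

```text
clock: 14.2
eef_pos: [460.7, 379.2, 106.1]
tool_rot: [0.259, 1.557, 0.25]
force: [-0.3, 0.4, -4.0]
width: 48.2
[array([439.55824526, 486.01234382, 146.5       ]), array([442.80834906, 307.17264554, 146.5       ])] [441.18329716 396.59249468 146.5       ] 178.86922835549532
t 14.2 pos [460.7 379.2 106.1] seatfr [-37.7 270.1 -13.9] F [-0.3  0.4 -4. ] Fs [-0.2  0.5 -4. ] w 48.2
shift [46.   3.6 -9.4] turn [-0.009  0.013 -0.003] q [-0.56  0.73 -0.29  1.79  0.33  0.65 -1.04]
```

View pics/c4.png

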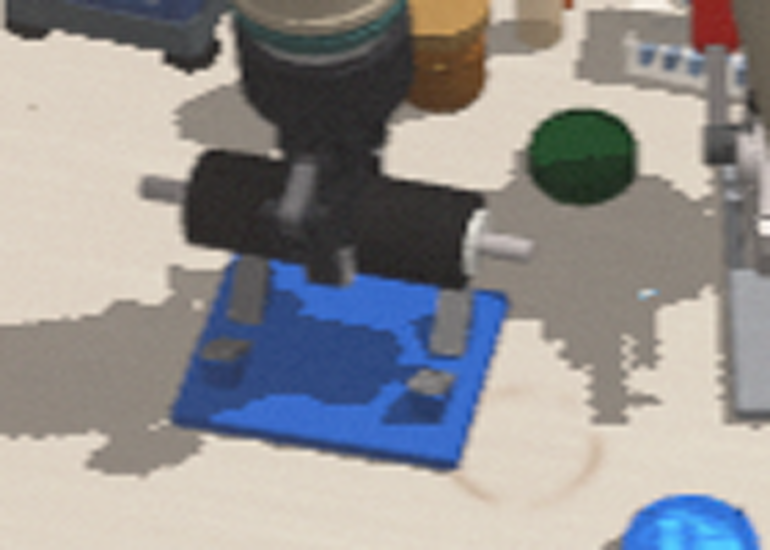

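```bash
python3 -m handwheel '-1 2 4 -9 -0.009 0.013 0;-1 10 0 0 0 0 0;-1 10 0 0 0 0 0;-1 0 0 0 0 0 0'
python3 -c "
from h import *
for z in(25,30,35):print(onz('side',(281.8,297.2),z),onz('top',(288,274.3),z))
go(world=(452,383,45),yaw=0)"
```

```text
clock: 14.65
eef_pos: [452.7, 384.9, 85.2]
tool_rot: [1.188, 1.563, 1.188]
force: [-0.3, -1.1, -4.0]
width: 48.2
[451.02583358 382.55558154  25.        ] [452.09090883 383.16131645  25.        ]
[447.65297551 381.29874481  30.        ] [451.86249175 382.78080999  30.        ]
[444.28011744 380.04190809  35.        ] [451.63407467 382.40030354  35.        ]
t 14.65 pos [452.7 384.9  85.2] seatfr [-44.3 277.5 -34.8] F [-0.3 -1.1 -4. ] Fs [-0.5 -1.  -4. ] w 48.2
shift [40.2 -2.2 -0.8] turn [ 0.     0.003 -0.007] q [-0.57  0.76 -0.28  1.8   0.33  0.62 -1.05]
```

```bash
python3 -m handwheel '-1 12 -1.5 0 0 0 0;-1 12 0 0 0 0 0;-1 6 0 0 0 0 0;-1 3 0 0 0 0 0;-1 0 0 0 0 0 0'
python3 -c "
from h import *
go(world=(452,383,38.5),yaw=0)"
```

```text
clock: 15.15
eef_pos: [452.4, 383.2, 48.0]
tool_rot: [1.296, 1.565, 1.296]
force: [0.1, 0.0, -4.7]
width: 48.4
t 15.15 pos [452.4 383.2  48. ] seatfr [-45.  275.9 -72. ] F [ 0.1  0.  -4.7] Fs [ 0.1  0.  -4.7] w 48.4
shift [ 9.5 -0.2 -0.4] turn [ 0.001  0.002 -0.005] q [-0.59  0.82 -0.25  1.82  0.36  0.54 -1.07]
```

```bash
python3 -m handwheel '-1 3 0 0 0 0 0;-1 2 0 0 0 0 0;-1 1.5 0 0 0 0 0;-1 0 0 0 0 0 0'
python3 -c "
from h import *
go(world=(452,383,38.5),yaw=0)"
```

```text
clock: 15.55
eef_pos: [453.0, 383.9, 41.7]
tool_rot: [1.181, 1.563, 1.181]
force: [-0.3, -0.1, -5.1]
width: 48.5
t 15.55 pos [453.  383.9  41.7] seatfr [-44.3 276.4 -78.3] F [-0.3 -0.1 -5.1] Fs [-0.3 -0.  -5.1] w 48.5
shift [ 3.2 -0.9 -1. ] turn [ 0.001  0.003 -0.007] q [-0.59  0.83 -0.25  1.82  0.36  0.53 -1.08]
```

```bash
python3 -m handwheel '-1 1.5 0 -0.5 0 0 0;-1 1.5 0 0 0 0 0'
python3 -c "
from h import *
go(world=(452,383,38.5),yaw=0)"
```

```text
clock: 15.75
eef_pos: [452.5, 384.1, 39.2]
tool_rot: [1.149, 1.563, 1.15]
force: [-4.1, -2.4, 6.3]
width: 48.8
t 15.75 pos [452.5 384.1  39.2] seatfr [-44.7 276.7 -80.8] F [-4.1 -2.4  6.3] Fs [-4.6 -1.5  6.3] w 48.8
shift [ 0.7 -1.1 -0.5] turn [ 0.001  0.003 -0.007] q [-0.6   0.83 -0.25  1.82  0.36  0.53 -1.08]
```

```bash
python3 -m handwheel '-1 1.5 0 0 0 0 0;-1 0 0 0 0 0 0'
python3 -c "
from h import *
go(world=(452,383,38.5),yaw=0)"
```

```text
clock: 15.95
eef_pos: [452.1, 384.3, 39.3]
tool_rot: [1.102, 1.563, 1.103]
force: [-0.3, 0.9, -5.3]
width: 48.2
t 15.95 pos [452.1 384.3  39.3] seatfr [-45.  277.  -80.7] F [-0.3  0.9 -5.3] Fs [-0.1  1.  -5.3] w 48.2
shift [ 0.8 -1.3 -0.1] turn [ 0.001  0.004 -0.007] q [-0.6   0.83 -0.25  1.82  0.36  0.53 -1.08]
```

```bash
python3 -m handwheel '-1 1.5 0 0 0 0 0;-1 1.5 0 0 0 0 0'
python3 -c "
from h import *
go(world=(452,383,38.5),yaw=0)"
```

```text
clock: 16.15
eef_pos: [452.2, 384.5, 38.8]
tool_rot: [0.961, 1.562, 0.963]
force: [-5.0, -3.7, 16.0]
width: 48.0
t 16.15 pos [452.2 384.5  38.8] seatfr [-44.9 277.2 -81.2] F [-5.  -3.7 16. ] Fs [-5.7 -2.5 16. ] w 48.0
shift [ 0.3 -1.5 -0.2] turn [ 0.002  0.005 -0.007] q [-0.6   0.83 -0.25  1.82  0.36  0.52 -1.08]
```

Resting on the saddles at the expected height (TCP 38.8 against 38.5 expected, 16 N up). Opening gently.

```bash
python3 -m handwheel '0.2 0 0 0 0 0 0;0.3 0 0 0 0 0 0;0.5 0 0 0 0 0 0;1 0 0 0 0 0 0;1 0 0 0 0 0 0;1 0 0 0 0 0 0'
python3 -c "
from h import *
go(world=(452,383,150),yaw=0)"
```

```text
clock: 16.75
eef_pos: [454.1, 386.4, 39.9]
tool_rot: [0.906, 1.557, 0.907]
force: [0.4, 0.1, 0.0]
width: 85.5
t 16.75 pos [454.1 386.4  39.9] seatfr [-42.6 278.6 -80.1] F [0.4 0.1 0. ] Fs [ 0.4 -0.   0. ] w 85.5
shift [-110.2   -2.2   -1.2] turn [ 0.002  0.009 -0.011] q [-0.6   0.83 -0.25  1.82  0.36  0.52 -1.08]
```

```bash
python3 -m handwheel '1 -10 0 -2 0 0 0;1 -20 0 0 0 0 0;1 -40 0 0 0 0 0;1 -40 0 0 0 0 0;1 -40 0 0 0 0 0;1 -40 0 -40 0 0 0;1 -20 -45 -20 0 0 0;1 0 -45 0 0 0 0;1 0 -45 0 0 0 0;1 0 -45 0 0 0 0'
python3 -m handwheel '1 0 -45 0 0 0 0;1 0 -45 0 0 0 0;1 0 -45 0 0 0 0;1 0 -45 0 0 0 0;1 0 -45 0 0 0 0;1 0 0 0 0 0 0'
python3 -c "
from h import *
a=snap('side','s5.png');b=snap('top','t5.png');print(ctrl.read_state()['eef_pos'],ctrl.read_state()['force'])
cv2.imwrite('pics/c5.png',np.hstack([cv2.resize(x,(400,300),interpolation=cv2.INTER_CUBIC) for x in(a[210:345,230:410],b[180:315,250:430])]))"
```

```text
clock: 17.75
eef_pos: [393.4, 211.0, 253.5]
tool_rot: [0.907, 1.546, 0.923]
force: [0.5, -1.3, -0.4]
width: 85.5
clock: 18.35
eef_pos: [394.4, -28.0, 253.4]
tool_rot: [0.613, 1.543, 0.623]
force: [-0.7, 1.1, -0.2]
width: 85.2
[395.02730673 -22.91079349 253.55995016] [-0.32173828 -0.34238057 -0.44317813]
```

View pics/c5.png

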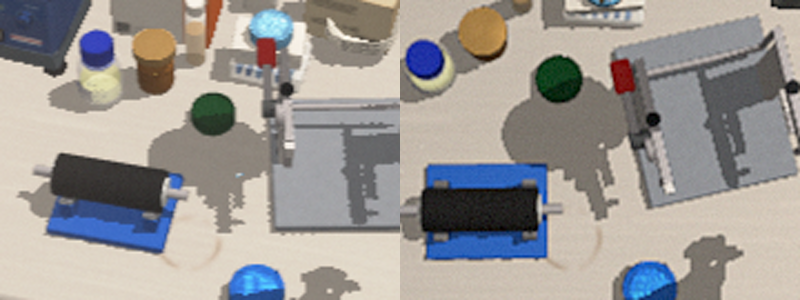

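The roller lies in the cradle (top ~466,275 scaled crop; both saddle pairs are under it), the lever is back, and the bystanders have not visibly moved. Checking with numbers.

```bash
python3 -c "
from h import *
im=cv2.imread('pics/t5.png');m=np.zeros(im.shape[:2],np.uint8);m[255:300,255:325]=(im[255:300,255:325].max(2)<50)*255
m=cv2.morphologyEx(m,cv2.MORPH_OPEN,np.ones((7,7),np.uint8))
c=max(cv2.findContours(m,0,1)[0],key=cv2.contourArea);r=cv2.minAreaRect(c);b=cv2.boundingRect(c);print(r,b)
print('roller centre',onz('top',r[0],47),'pred seat px',proj('top',(452,383,47)))
for s in(1,-1):print('pred end',proj('top',(452,383+65*s,47)))
for q in((b[0],b[1]+b[3]/2),(b[0]+b[2],b[1]+b[3]/2)):print(onz('top',q,47))
h=cv2.imread('pics/t5.png').astype(int);m=((h[...,2]>100)&(h[...,1]<50)&(h[...,0]<50)).astype(np.uint8);m[:160]=0
_,_,s,ce=cv2.connectedComponentsWithStats(m);i=1+s[1:,4].argmax();print('red',s[i],ce[i])
a=cv2.absdiff(cv2.imread('pics/t5.png'),cv2.imread('pics/t0.png')if 0 else cv2.imread('pics/top0.png')).max(2)
for n,(x,y) in dict(bottle=(261,209),jar=(287,195),vial=(304,175),lid=(321,215),tape=(361,309),box=(462,294)).items():print(n,(a[y-9:y+9,x-9:x+9]>40).mean())
"
```

```text
((285.5, 274.5), (19.0, 51.0), 90.0) (260, 265, 52, 20)
roller centre [450.61154245 387.72688661  47.        ] pred seat px [287.39630026 273.93619499]
pred end [261.34989702 274.0415139 ]
pred end [313.40717737 273.834974  ]
[449.62321821 451.33794565  47.        ]
[449.1042972  321.51691283  47.        ]
red [345 207  10  15 115] [349.69565217 213.8173913 ]
bottle 0.0
jar 0.0
vial 0.030864197530864196
lid 0.0
tape 0.3117283950617284
box 0.0
```

```bash
python3 -c "
from h import *
print(ctrl.read_state()['qd'].round(3)); print(ctrl.finish_job())"
```

```text
[-0.049  0.006 -0.034 -0.004 -0.006 -0.004 -0.007]
the job is handed in; nothing more can be done
None
```

The roller is out of the stand and lying in the blue cradle, and the job is handed in. It used about 18.5 s of the 64 s, and `finish_job()` reports no verdict.

- **Lever:** I pushed it over to its stop, felt as 47 N up on the closed fingers. In the last picture its red end sits at pixel (349.7, 213.8), and (350.5, 213.7) was predicted for fully open. The roller stayed in its seat throughout.
- **Roller out of the slots:** I gripped the roller, lifted it about 5 mm and drew it forward to the front stop. I felt the stop at about 53.5 mm in front of the seat with 5 N. After backing off about 2 mm I lowered it out with no contact force beyond its own weight.
- **Into the cradle:** I set it down with 16 N at most, at the expected height, and then released it. The final top view puts its centre about 1.5 mm across and 4–5 mm along from the cradle centre, within about 0.02 rad.
- **Other things on the table:** The bottle, jar, lid and box are unchanged in the pictures. The vial differed in 3% of its pixels, which I did not follow up. The patch around the tape roll differed in 31% of its pixels, but the tape is still at the same spot. I put that down to the gripper's shadow.
- **At hand-in:** The arm was well clear and touching nothing, though joint 1 was still creeping at 0.05 rad/s.

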